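Bring the variable transformer up to its set voltage

TASK

Switch the blue variable transformer on by pressing down the raised half of its red rocker switch with a fingertip while the knob is still turned down; then push the knob's grip bar round clockwise with a fingertip until its white pointer lines up with the red marker on the scale, without overshooting it by a full division of the scale. Take nothing between the fingers: do not pinch the knob's bar, lift or shove the transformer, move the red marker, or disturb the other things on the bench.

Things in the scene. Friction and masses are not known exactly. Their poses are not given: they have to be found in the camera images.
- transformer: Blue variable transformer, 200 (its x) x 170 (its y) mm, loose on rubber feet, about 6 kg, turned up to 0.4 rad. Origin: centre of its underside. z up, x from its front (operator's side) to its rear, y to the operator's left. Grey top panel 128 mm up, with scale and knob, and along the front edge the rocker, an amber lamp (7 mm high) and a black fuse cap (11 mm high).
- rocker_proud (a point): On top of the rocker's proud front half (white dash), mid-width, 12 mm from the pivot. Red rocker 28 (along transformer's x) x 21 mm in a black bezel 37 x 31 mm, 3 mm above the panel. Its top is a shallow V: the front half slopes up 0.36 rad to the front, the rear lies level. About 5 N down on the front half's outer part tips it 4 mm; it snaps over, stays, and is then level, 5 mm above the panel.
- rocker (a joint): Rocker position, rad: 0 off (front half proud), 0.36 fully on (front half down, rear half proud). It snaps to either end; a press must not bear on the rear half.
- knob_axis (a point): On the vertical turning axis of the black knob, at the top of its grip bar, 34 mm above the panel. The knob is a round skirt 84 mm across, its top 10 mm above the panel, and across it an upright grip bar 76 mm long, 14 mm thick. The axis stands 25 mm along the transformer's x from its centre.
- knob_pointer (a point): Tip of the white pointer line, at the skirt's rim, 44 mm from the axis; the line runs on along the top of one half of the grip bar.
- knob_face_low: The long side of the grip bar (70 x 20 mm) that lies anticlockwise of the pointer. Pushing on its pointer end turns the knob clockwise (up). Origin on the knob's axis, 2 mm above the panel; x points along the bar to the pointer, z up; the face is 7 mm along y.
- knob_face_high: The opposite long side of the grip bar, clockwise of the pointer: same origin and axes, the face at -7 mm along y. Pushing on its tail end turns the knob clockwise (up). Both sides pressed by the fingers at once counts as pinching.
- knob (a joint): Knob turn, rad, growing clockwise seen from above. 0: fully down, pointer 150 degrees anticlockwise from the transformer's x (front left); 5.236: fully up, having passed left, rear and right. Starts between 0 and 0.6. Stays where it is left: friction 0.09 N m, no spring, no clicks.
- set_mark: Red set-point marker clip on the scale: a line 3 mm wide, 16 mm long along a scale radius, with a tab at its outer end, at most 4 mm above the panel. Origin on the knob's axis; x points along the line, z up. Held by friction, 1.2 to 4.9 rad clockwise of the pointer at the start. Not to be moved.
- red_line (a point): Inner end of the red line, 44 mm from the knob's axis: where the pointer's tip has to come. The off-white scale plate is 120 mm across with a black line every 6 degrees, every second one longer; a division is from long line to long line, 12 degrees, 9 mm at the pointer.
- multimeter: Yellow multimeter lying flat, 188 x 90 x 53 mm. Bystander. Origin at the centre of its underside, as for the others.
- breadboard: Blue and cream breadboard, 170 x 115 x 18 mm. Bystander.
- circuit_board: Blue circuit board, 85 x 56 x 18 mm. Bystander.
- solder_reel: Steel-grey solder reel standing on end, 60 mm across, 48 mm high. Bystander.
- flux_jar: Amber flux jar with a blue cap, 44 mm across, 45 mm high. Bystander.
- screwdriver: Orange-handled screwdriver, 170 mm long, lying. Bystander.
- side_cutters: Red-handled side cutters, 115 mm long, 16 mm high, lying. Bystander.

How it is judged (in metres and radians):
On the way, in this order (a step that is already met when the one before it is completed fails the run):
1. the rocker is switched on (value of joint rocker above 0.28 rad), for 0.2 s.
2. the knob's pointer is brought to the red line (horizontal distance between knob_pointer and red_line below 0.004 m and value of joint rocker above 0.28 rad), for 0.2 s.
At the end, for the whole second after the job is handed in: the rocker is on (beyond 0.28 rad), the pointer's tip is within 4 mm (5 degrees) of the inner end of the red line, the knob is at rest, and the transformer stands level and still on the bench (all of step 2 and velocity of joint knob between -0.03 and 0.03 rad/s and angle between transformer's own z axis and vertical below 0.03 rad and linear speed of transformer below 0.01 m/s); the robot touches nothing.
It fails at once if the knob is turned up (beyond 0.85 rad) before the rocker is on (value of joint knob above 0.85 rad and value of joint rocker below 0.18 rad).
It fails at once if the pointer overshoots the red line by a division (9.5 mm, 12 degrees) or more (y of knob_pointer in the frame of set_mark below -0.0095 m and x of knob_pointer in the frame of set_mark above 0.025 m).
It fails at once if the knob's bar is pinched: both its long sides are pressed by the fingers at once (contact force between each of knob_face_low, knob_face_high and the fingers above 1 N).
It fails at once if another thing on the bench is shoved or lifted by more than 20 mm (distance of any of multimeter, breadboard, circuit_board, solder_reel, flux_jar, screwdriver, side_cutters from where it was at the start of the episode above 0.02 m).
It fails at once if the transformer is lifted or tipped, or it or the red marker is shoved by more than 15 mm (height (world z) of transformer above 0.008 m or angle between transformer's own z axis and vertical above 0.08 rad or distance of any of transformer, red_line from where it was at the start of the episode above 0.015 m).
It also fails if it takes over 58 s, if anything falls off the work surface, if the arm or the gripper's body presses on something with over 40 N, if the wrist force passes 120 N, or if a joint passes its speed limit or range.

ROBOT

A 6-joint arm with a two-finger parallel gripper is mounted at the origin on the work surface. World frame = base frame: x ahead of the robot, y to its left, z up, the work surface at z = 0. Lengths are in mm, angles in rad, forces in N, time in s.
With the tool pointing down it reaches from about 350 to 975 mm from the base axis. Payload 7.1 kg.
Tool frame: the origin (TCP) lies between the finger pads; the fingertips stand 19 mm ahead of it and the grasp point (between the pads) is the TCP; z points along the fingers, y is the line along which they close (so a half turn about z gives the same grasp; the last joint's range is limited). The gripper opens to 88 mm and grips with 3 to 60 N. Pads are 20 mm wide; open, the fingers measure 115 mm over their backs; the gripper's body (75 mm by 178 mm) begins 61 mm behind the grasp point.
Start: joints at [-1.165, 0.423, 1.63, -0, 1.089, -0.019], TCP at [257.602, -569.426, 241.675] pointing down, gripper open.
Joint ranges: [-3, 3], [-0.9, 2.11], [0.09, 2.58], [-1.31, 4.45], [0.11, 2.69], [-2.54, 2.54]. Speed limits (rad/s): [2.39, 2.39, 3.01, 3.14, 3.14, 3.14].

INTERFACE

Orientations are given as a rotation vector (axis times angle).
In Python, from workcell import ctrl gives the robot as it stands.
- The arm moves only by the tool arm_command, never from a script. Its argument "series" is a list of rows, each an object with "linear": the shift along the tool's x, y, z in m, a list of three; "turn": the turn about the tool's z in rad. A call has 1 to 10 rows; each row shifts and turns the commanded pose from where the row before left it, along the tool's axes as they then stand; what a row does not reach is not made up. A row lasts 1/10 s, in which the tool goes at most 50 mm and 8.59 degrees, less where a joint would pass 70% of its speed; a pose out of reach is approached as far as the arm can. A call with a gripper value outside its range is refused whole. "jaw" is the opening, from -1 (shut) to 1 (fully open), set as the call begins (left out, the last holds). The fingers move at their own pace and stop on an object; the grip force is fixed at half the most. Time passes only in rows, so rows that do not move let the fingers close. It gives the time, the measured TCP pose, the force, the opening and the grip force at its end, in the units of the state.
- ctrl.get_obs(): the state, without advancing time (a new reading comes with each control period).
- ctrl.get_image(name): name is "scene" or "top"; returns a dict with "frame" (480x640x3 uint8, blue, green, red), "fx", "fy", "cx", "cy" (pixels), "k1" (the pictures are not rectified: a ray, as slopes to the right and down, at radius r is drawn at 1 + k1 r^2 times it, then the intrinsics apply), "rvec" (rotation vector, rad) and "tvec" (3), from world to camera coordinates, as OpenCV has them. Camera axes: x right, y down, z forward; pixel columns grow to the right and rows downward; lengths in mm; the calibration is good to about 2 mm. A picture is of the moment at which its call begins. There is no depth.
- ctrl.close_job(): hands the job in; it is judged then, once.
The state is a dict: "t": time; "qpos": joint angles; "qvel": joint speeds; "joint_torque": joint torques, N m; "ee_pos": TCP position; "orientation": TCP orientation; "ft_force": force on the tool from outside, world axes, zero at the start; "moment": the same for the moment, N m; "width": finger opening in mm; "grasp_force": force on a finger pad.
Only numpy, scipy, OpenCV 4.12 (cv2) and the standard library are available. Lean on these libraries where they do the work, as an engineer would, in place of code of your own. Each camera call takes 0.05 s, during which the arm holds its last target. There are 200 camera calls.

## Working session

There is one attempt and no reset: what is moved stays moved. The work goes in short steps, Python scripts to look and compute and a tool call to move; the robot and the scene stay as the last step left them, time stands still between calls to the robot, and variables do not carry over. Pictures are saved under pics/ and viewed, at most 10 in all, crops included, and the job is handed in when it is done.

Besides the shell and the picture viewer there is one more tool, called after "Request:" as name([rows], argument=value, ...), one row to a line, values as JSON. arm_command: Moves the arm, as the interface text tells. Its arguments: {"type":"object","properties":{"series":{"type":"array"},"jaw":{"type":"number"}},"required":["series"]}

```bash
mkdir -p pics; ls; cat > h.py <<'E'
import numpy as np, cv2
from workcell import ctrl
def cam(n):
    d=ctrl.get_image(n); return d
def ray(d,u,v):
    x=np.array([(u-d['cx'])/d['fx'],(v-d['cy'])/d['fy']]); s=x.copy()
    for _ in range(30): s=x/(1+d['k1']*(s@s))
    R=cv2.Rodrigues(np.array(d['rvec'],float))[0]; t=np.array(d['tvec'],float).ravel()
    return -R.T@t, R.T@np.r_[s,1]
def at(d,u,v,z):
    c,r=ray(d,u,v); return c+r*(z-c[2])/r[2]
def proj(d,P):
    R=cv2.Rodrigues(np.array(d['rvec'],float))[0]; p=R@np.array(P,float)+np.array(d['tvec'],float).ravel()
    s=p[:2]/p[2]; s=s*(1+d['k1']*(s@s)); return np.array([s[0]*d['fx']+d['cx'],s[1]*d['fy']+d['cy']])
E
python3 - <<'E'
from h import *
import pickle
for n in('top','scene'):
    d=cam(n); cv2.imwrite(f'pics/{n}0.png',d['frame']); pickle.dump(d,open(n+'0.pkl','wb'))
    print(n,d['fx'],d['k1'],ray(d,320,240))
o=ctrl.get_obs(); print(o)
E
```

```text
pics
top 566.6384072911186 0.04355510904077867 (array([ 389.79818434,   48.65261631, 1332.55461038]), array([ 1.08789929e-01,  5.50004059e-04, -9.94111559e-01]))
scene 610.7512211743102 0.009560996656589943 (array([1081.94204522, -804.57218603, 1332.04621677]), array([-0.33448851,  0.53888121, -0.77313965]))
{'t': 0.1, 'qpos': array([-1.16500862e+00,  4.23770855e-01,  1.63060455e+00,  2.85823844e-05,
        1.08860331e+00, -1.90109672e-02]), 'qvel': array([-0.00131926, -0.00079398, -0.00186879, -0.00011581,  0.00028511,
       -0.0001465 ]), 'joint_torque': array([ 6.99044012e-04, -5.45612741e+01, -2.74327040e+01,  6.45319582e-02,
        1.89558225e-02, -2.64345022e-05]), 'ee_pos': array([ 257.42171543, -569.00261756,  240.9789435 ]), 'orientation': array([-3.06966454e+00, -6.61958199e-01,  3.79242362e-04]), 'ft_force': array([-0.16556651, -0.06613156,  0.31091139]), 'moment': array([-0.01194036,  0.00455902, -0.01401576]), 'grasp_force': 0.0, 'width': 88.12081515755077}
```

View pics/top0.png

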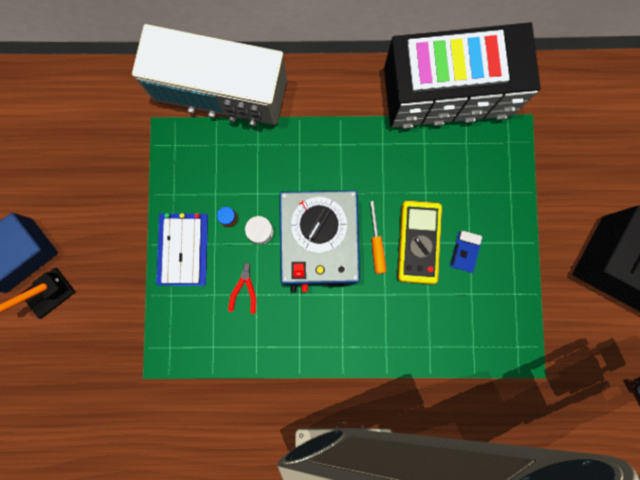

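View pics/scene0.png

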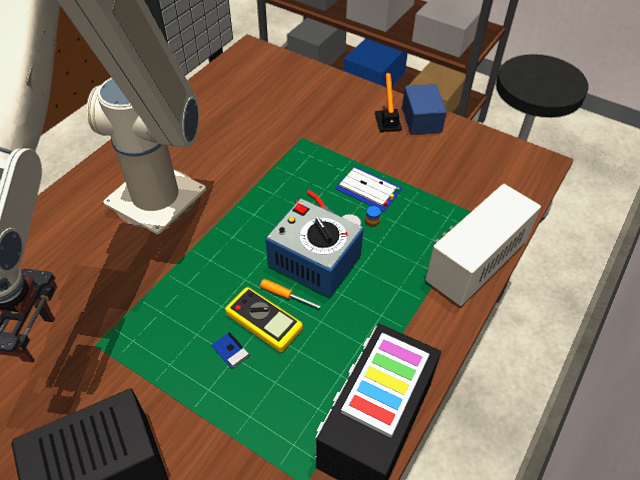

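The top view shows the transformer around (319,238), the knob at about (320,225), the rocker at (298,270) and a red marker near (304,205). I'll enlarge both views.

```bash
python3 - <<'E'
from h import *
import pickle
a=cv2.imread('pics/top0.png')[185:295,265:375]; a=cv2.resize(a,None,fx=7,fy=7,interpolation=cv2.INTER_CUBIC)
cv2.imwrite('pics/topc.png',a[:600] if 0 else cv2.resize(a,(600,600)))
a=cv2.imread('pics/scene0.png')[190:300,255:375]; cv2.imwrite('pics/scc.png',cv2.resize(a,(654,600),interpolation=cv2.INTER_CUBIC))
E
```

```text
(no output)
```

View pics/topc.png

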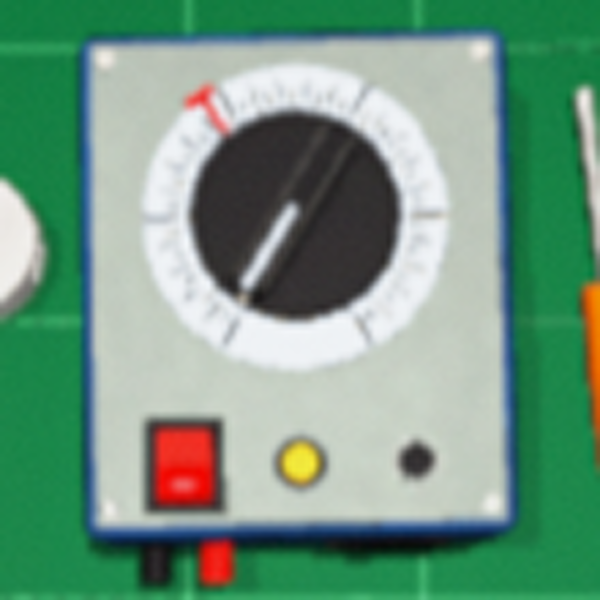

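View pics/scc.png

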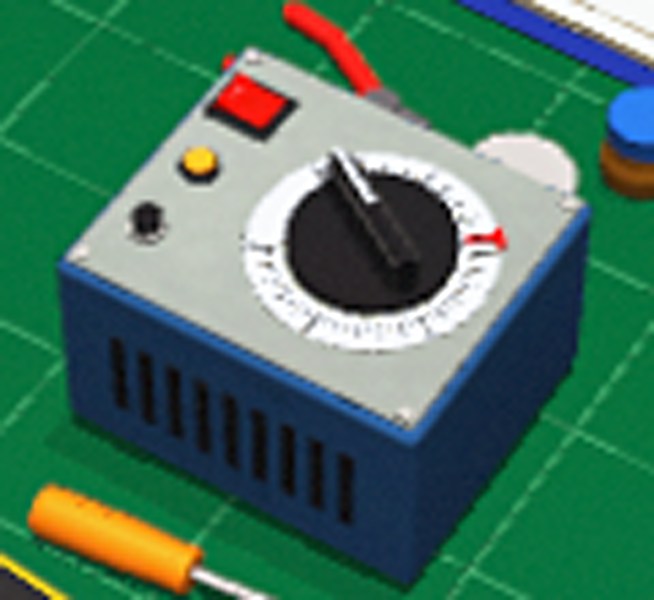

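```bash
cat >> h.py <<'E'
K=600/110
def tc(d,x,y,z): return at(d,265+(x+.5)/K-.5,185+(y+.5)/K-.5,z)
E
python3 - <<'E'
from h import *
import pickle
d=pickle.load(open('top0.pkl','rb')); e=pickle.load(open('scene0.pkl','rb'))
P={'c_rl':(90,40,128),'c_rr':(497,38,128),'c_fr':(509,522,128),'c_fl':(96,525,128),'skirt':(296,216,138),'scale':(295.5,217,129),'tip':(243,300,138),'red':(226,131,130),'redout':(207,97,130),'dash':(183,485,137),'bezfront':(185,508,131),'bezrear':(185,422,131),'lamp':(300,463,135),'fuse':(416,460,139)}
W={k:tc(d,*v) for k,v in P.items()}
for k in W:
    p=proj(e,W[k]); print(k,W[k].round(1),'scene crop',((p-[255,190])*654/120).round(0))
print(np.linalg.norm(W['c_rl']-W['c_fl']),np.linalg.norm(W['c_rl']-W['c_rr']))
x=W['c_rl']+W['c_rr']-W['c_fl']-W['c_fr']; yaw=np.arctan2(x[1],x[0]); c=sum(W[k] for k in W if k[:2]=='c_')/4
y2=W['c_rl']-W['c_rr']+W['c_fl']-W['c_fr'];print('yaw',yaw,np.arctan2(-y2[0],y2[1]),c)
ax=W['scale'];f=lambda p:np.arctan2(*(p-ax)[[1,0]])
print('axis pred',c[:2]+25*np.array([np.cos(yaw),np.sin(yaw)]))
for k in('tip','red','redout'): print(k,f(W[k]),f(W[k])-yaw,np.linalg.norm((W[k]-ax)[:2]))
E
```

```text
c_rl [626.4 132.9 128. ] scene crop [581. 197.]
c_rr [626.4 -28.1 128. ] scene crop [401. 424.]
c_fr [435.4 -30.6 128. ] scene crop [ 54. 250.]
c_fl [434.8 129.9 128. ] scene crop [243.  41.]
skirt [554.4  51.6 138. ] scene crop [362. 230.]
scale [555.2  51.8 129. ] scene crop [363. 242.]
tip [521.5  72.3 138. ] scene crop [327. 173.]
red [589.4  79.1 130. ] scene crop [456. 234.]
redout [603.   86.5 130. ] scene crop [488. 236.]
dash [449.7  95.7 137. ] scene crop [229.  83.]
bezfront [441.1  95.2 131. ] scene crop [214.  85.]
bezrear [474.6  95.2 131. ] scene crop [271. 113.]
lamp [458.2  50.4 135. ] scene crop [191. 151.]
fuse [459.    5.7 139. ] scene crop [139. 206.]
191.65327889484897 161.00895587426035
yaw 0.014333762608835504 0.0016734027990151885 [530.73484969  51.01467301 128.        ]
axis pred [555.73228152  51.37300481]
tip 2.594723626030666 2.5803898634218307 39.46713989752216
red 0.6729601571003523 0.6586263944915168 43.69153428783059
redout 0.6282899216406475 0.613956159031812 59.04609547246791
```

Request:
arm_command([
  {"linear":[0.025,-0.0294,0],"turn":0},
  {"linear":[0.025,-0.0294,0],"turn":0},
  {"linear":[0.025,-0.0294,0],"turn":0},
  {"linear":[0.025,-0.0294,0],"turn":0},
  {"linear":[0.025,-0.0294,0],"turn":0},
  {"linear":[0.025,-0.0294,0],"turn":0},
  {"linear":[0.025,-0.0294,0],"turn":0},
  {"linear":[0.025,-0.0294,0],"turn":0},
  {"linear":[0.025,-0.0294,0],"turn":0},
  {"linear":[0.025,-0.0294,0],"turn":0},
], jaw=-1)

```text
t: 1.1
ee_pos: [364.2, -197.0, 241.6]
orientation: [-3.071, -0.662, 0.0]
ft_force: [0.2, -0.4, -0.2]
width: 11.6
grasp_force: 0.0
```

Request:
arm_command([
  {"linear":[0.0243,-0.0292,0],"turn":0},
  {"linear":[0.0243,-0.0292,0],"turn":0},
  {"linear":[0.0243,-0.0292,0],"turn":0},
  {"linear":[0.0243,-0.0292,0],"turn":0},
  {"linear":[0.0243,-0.0292,0],"turn":0},
  {"linear":[0.0243,-0.0292,0],"turn":0},
  {"linear":[0.0243,-0.0292,0],"turn":0},
  {"linear":[0.0243,-0.0292,0],"turn":0},
  {"linear":[0,0,0],"turn":-0.14},
  {"linear":[0,0,0],"turn":-0.14},
])

```text
t: 2.1
ee_pos: [444.9, 95.7, 241.3]
orientation: [-2.944, -1.096, 0.001]
ft_force: [-0.1, -0.3, 0.6]
width: 0.3
grasp_force: 0.0
```

Request:
arm_command([
  {"linear":[0,0,0.01],"turn":-0.145},
  {"linear":[0,0,0.01],"turn":-0.145},
  {"linear":[0,0,0.01],"turn":-0.145},
  {"linear":[0,0,0.01],"turn":-0.145},
  {"linear":[0,0,0.01],"turn":-0.145},
  {"linear":[0,0,0.01],"turn":-0.141},
  {"linear":[0,0,0],"turn":0},
  {"linear":[0,0,0],"turn":0},
])

```text
t: 2.9
ee_pos: [444.9, 94.4, 181.6]
orientation: [-2.225, -2.217, 0.001]
ft_force: [0.1, -0.0, -0.4]
width: 0.7
grasp_force: 0.0
```

```bash
python3 - <<'E'
from h import *
o=ctrl.get_obs(); R=cv2.Rodrigues(o['orientation'])[0]; print(o['ee_pos'],R.round(3),o['qpos'].round(2),o['width'],o['ft_force'])
tip=o['ee_pos']+19*R[:,2]
a=cam('scene');b=cam('top')
ims=[]
for d in(a,b):
    p=proj(d,tip);print(p); u,v=int(p[0])-45,int(p[1])-45
    print(u,v); ims.append(cv2.resize(d['frame'][v:v+90,u:u+90],(400,400),interpolation=cv2.INTER_CUBIC))
cv2.imwrite('pics/n1.png',np.hstack(ims))
E
```

```text
[444.91934879  94.40811007 181.63744163] [[ 0.004  1.    -0.001]
 [ 1.    -0.004 -0.   ]
 [-0.    -0.001 -1.   ]] [0.18 0.27 2.04 0.   0.83 0.19] 0.7361506352756403 [ 0.10743673 -0.04474159 -0.40008277]
[295.07926001 198.19956773]
250 153
[298.28705829 275.23185164]
253 230
```

View pics/n1.png

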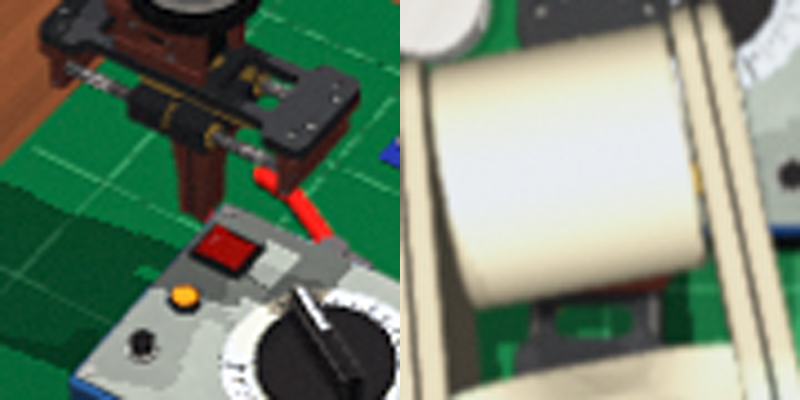

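The scene picture shows the fingertip at about crop (207,221), where the calibration predicts it, just in front of the rocker at (228,248). I'll go 2 mm forward and press.

Request:
arm_command([
  {"linear":[0,-0.002,0.008],"turn":0},
  {"linear":[0,0,0.008],"turn":0},
  {"linear":[0,0,0.004],"turn":0},
  {"linear":[0,0,0.002],"turn":0},
  {"linear":[0,0,0.002],"turn":0},
  {"linear":[0,0,0.0],"turn":0},
])

```text
t: 3.6
ee_pos: [443.0, 94.4, 157.4]
orientation: [-2.221, -2.221, 0.001]
ft_force: [-0.0, -0.1, 0.0]
width: 0.6
grasp_force: 0.0
```

Request:
arm_command([
  {"linear":[0,0,0.001],"turn":0},
  {"linear":[0,0,0.001],"turn":0},
  {"linear":[0,0,0.001],"turn":0},
])

```text
t: 3.9
ee_pos: [443.1, 94.5, 154.9]
orientation: [2.221, 2.221, 0.0]
ft_force: [-0.8, 0.9, 2.5]
width: 0.0
grasp_force: 0.9
```

Contact at tip height 136 mm, as expected.

Request:
arm_command([
  {"linear":[0,0,0.001],"turn":0},
  {"linear":[0,0,0.001],"turn":0},
  {"linear":[0,0,0],"turn":0},
])

```text
t: 4.2
ee_pos: [443.0, 94.4, 152.5]
orientation: [-2.221, -2.221, 0.0]
ft_force: [0.2, -0.1, -0.0]
width: 0.3
grasp_force: 0.0
```

Request:
arm_command([
  {"linear":[0,0,0.001],"turn":0},
  {"linear":[0,0,0],"turn":0},
])

```text
t: 4.4
ee_pos: [443.1, 94.4, 152.1]
orientation: [2.221, 2.221, -0.0]
ft_force: [-2.2, 0.7, 7.0]
width: 0.7
grasp_force: 3.6
```

The rocker snapped: force dropped to zero, then 7 N at the level position, tip 5 mm above the panel. I'll lift and go to the knob's front side.

Request:
arm_command([
  {"linear":[0,0,-0.02],"turn":0},
  {"linear":[0,0,-0.02],"turn":0},
  {"linear":[0,0,-0.02],"turn":0},
  {"linear":[-0.0103,0.015,0],"turn":0},
  {"linear":[-0.0103,0.015,0],"turn":0},
  {"linear":[-0.0103,0.015,0],"turn":0},
  {"linear":[-0.0103,0.015,0],"turn":0},
  {"linear":[-0.0103,0.015,0],"turn":0},
  {"linear":[0,0,0],"turn":-0.14},
  {"linear":[0,0,0],"turn":-0.14},
])

```text
t: 5.4
ee_pos: [519.1, 41.8, 210.9]
orientation: [-1.884, -2.513, 0.001]
ft_force: [0.5, 0.1, 0.2]
width: 0.5
grasp_force: 0.0
```

Request:
arm_command([
  {"linear":[0,0,0],"turn":-0.145},
  {"linear":[0,0,0],"turn":-0.145},
  {"linear":[0,0,0],"turn":-0.145},
  {"linear":[0,0,0],"turn":-0.145},
  {"linear":[0,0,0],"turn":-0.145},
  {"linear":[0,0,0.015],"turn":0},
  {"linear":[0,0,0.01],"turn":0},
  {"linear":[0,0,0],"turn":0},
])

```text
t: 6.2
ee_pos: [517.3, 42.4, 184.9]
orientation: [-0.877, -3.013, 0.002]
ft_force: [0.3, -0.4, -0.1]
width: 0.7
grasp_force: 0.0
```

```bash
python3 - <<'E'
from h import *
o=ctrl.get_obs(); R=cv2.Rodrigues(o['orientation'])[0]; print(o['ee_pos'],R[:,0].round(3),o['qpos'].round(2),o['width'],o['ft_force'])
tip=o['ee_pos']+19*R[:,2]
a=cam('scene'); k=600/120
print([((proj(a,tip+R@[x,y,0])-[255,170]+.5)*k-.5).round(0).tolist() for x,y in((0,0),(10,13.5),(10,-13.5),(-10,13.5),(-10,-13.5))])
for q in((555,51.7),(562,49)): print(((proj(a,[*q,138])-[255,170]+.5)*k-.5).round(0))
cv2.imwrite('pics/n2.png',cv2.resize(a['frame'][170:290,255:375],(600,600),interpolation=cv2.INTER_CUBIC))
E
```

```text
[517.33987744  42.41675253 184.85409848] [-0.844  0.537  0.003] [ 0.06  0.35  1.9   0.    0.89 -0.95] 0.6577446979369828 [ 0.29068818 -0.43463967 -0.08247348]
[[263.0, 258.0], [279.0, 237.0], [231.0, 253.0], [296.0, 264.0], [247.0, 280.0]]
[335. 313.]
[344. 322.]
```

View pics/n2.png

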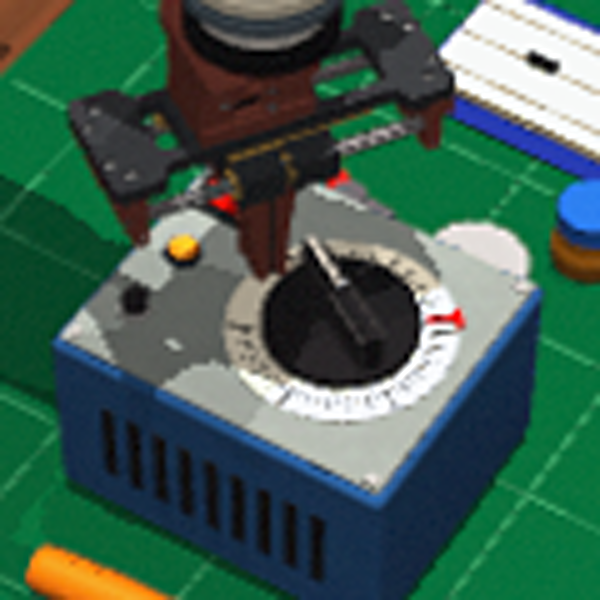

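The fingertip (about (263,265)) stands clear in front of the bar, and the knob centre at about (342,320) puts the axis near (559,50). I'll lower, then creep to contact.

Request:
arm_command([
  {"linear":[0,0,0.01],"turn":0},
  {"linear":[0,0,0.01],"turn":0},
  {"linear":[0,0.002,0],"turn":0},
  {"linear":[0,0.001,0],"turn":0},
  {"linear":[0,0.001,0],"turn":0},
  {"linear":[0,0.001,0],"turn":0},
  {"linear":[0,0,0],"turn":0},
])

```text
t: 6.95
ee_pos: [521.0, 47.3, 167.0]
orientation: [0.876, 3.016, 0.0]
ft_force: [-0.4, 0.8, -0.4]
width: 0.3
grasp_force: 0.0
```

Request:
arm_command([
  {"linear":[0,0.001,0],"turn":0},
  {"linear":[0,0.001,0],"turn":0},
  {"linear":[0,0,0],"turn":0},
])

```text
t: 7.25
ee_pos: [521.9, 48.9, 166.8]
orientation: [0.877, 3.017, 0.0]
ft_force: [-0.1, 0.0, 0.3]
width: 0.5
grasp_force: 0.0
```

Request:
arm_command([
  {"linear":[0,0.001,0],"turn":0},
  {"linear":[0,0.001,0],"turn":0},
  {"linear":[0,0,0],"turn":0},
])

```text
t: 7.55
ee_pos: [523.0, 50.6, 166.7]
orientation: [0.877, 3.017, 0.0]
ft_force: [0.3, 0.9, 0.5]
width: 0.6
grasp_force: 0.0
```

Request:
arm_command([
  {"linear":[0,0.001,0],"turn":0},
  {"linear":[0,0.001,0],"turn":0},
  {"linear":[0,0,0],"turn":0},
])

```text
t: 7.85
ee_pos: [524.1, 52.3, 166.7]
orientation: [0.877, 3.017, 0.0]
ft_force: [0.4, 0.5, -0.7]
width: 0.3
grasp_force: 0.0
```

Request:
arm_command([
  {"linear":[0,0.001,0],"turn":0},
  {"linear":[0,0.001,0],"turn":0},
  {"linear":[0,0,0],"turn":0},
])

```text
t: 8.15
ee_pos: [525.0, 53.9, 166.6]
orientation: [-0.877, -3.017, 0.0]
ft_force: [-0.6, -0.7, 0.3]
width: 0.2
grasp_force: 0.4
```

Request:
arm_command([
  {"linear":[0,0.001,0],"turn":0},
  {"linear":[0,0.001,0],"turn":0},
])

```text
t: 8.35
ee_pos: [525.5, 55.2, 166.6]
orientation: [-0.876, -3.016, 0.002]
ft_force: [-3.0, -3.4, 4.3]
width: 0.5
grasp_force: 2.7
```

Request:
arm_command([
  {"linear":[0,0.001,0],"turn":0},
  {"linear":[0,0.001,0],"turn":0},
])

```text
t: 8.55
ee_pos: [526.1, 56.9, 166.5]
orientation: [-0.876, -3.015, 0.002]
ft_force: [-6.5, -3.5, 4.5]
width: 0.5
grasp_force: 3.1
```

```bash
python3 - <<'E'
from h import *
o=ctrl.get_obs(); print(o['ee_pos'],o['ft_force'],o['moment'])
a=cam('scene')
cv2.imwrite('pics/n3.png',cv2.resize(a['frame'][180:270,265:355],(600,600),interpolation=cv2.INTER_CUBIC))
E
```

```text
[526.06428516  56.90642099 166.53893218] [-6.4925442  -3.51199255  4.53152203] [-0.588363    0.68414898 -0.0534778 ]
```

View pics/n3.png

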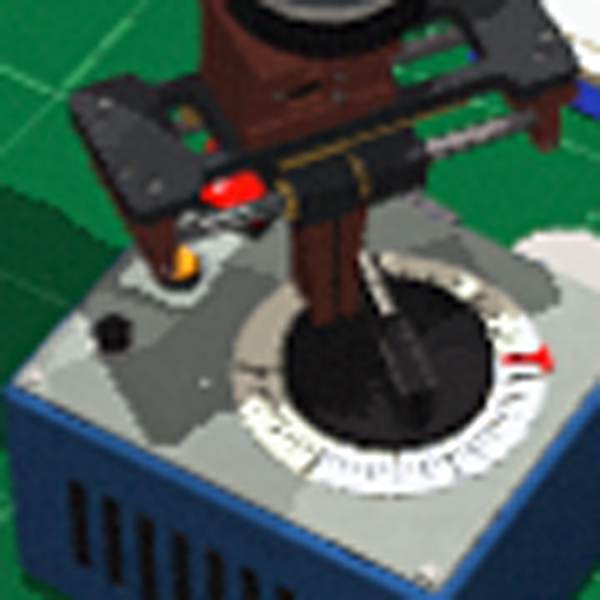

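The picture shows the finger against the bar with the pointer tip moved to about (370,255), so the knob is turning. Now I'll push it round along the arc.

Request:
arm_command([
  {"linear":[0,0,0],"turn":0.1},
  {"linear":[0.001,0.0032,0],"turn":0.1},
  {"linear":[0.001,0.0032,0],"turn":0.1},
  {"linear":[0.001,0.0032,0],"turn":0.1},
  {"linear":[0.001,0.0032,0],"turn":0.1},
])

```text
t: 9.1
ee_pos: [531.5, 69.0, 166.2]
orientation: [-1.6, -2.699, 0.004]
ft_force: [-8.7, -0.2, 5.3]
width: 0.4
grasp_force: 3.9
```

```bash
cat >> h.py <<'E'
def rel(ax=(559,50)):
    o=ctrl.get_obs(); R=cv2.Rodrigues(o['orientation'])[0]; q=o['ee_pos']-np.array([*ax,o['ee_pos'][2]])
    print(o['t'],o['ee_pos'].round(1),'yaw',np.arctan2(R[1,0],R[0,0]).round(3),'tool-frame',(R.T@q).round(1),'F',(R.T@o['ft_force']).round(1))
E
python3 -c "from h import *; rel()"
```

```text
9.1 [531.5  69.  166.2] yaw 2.071 tool-frame [ 29.8 -15.    0.1] F [ 4.  -7.8 -5.3]
```

Request:
arm_command([
  {"linear":[0.0012,0.0031,0],"turn":0.1},
  {"linear":[0.0012,0.0031,0],"turn":0.1},
  {"linear":[0.0012,0.0031,0],"turn":0.1},
  {"linear":[0.0012,0.0031,0],"turn":0.1},
  {"linear":[0.0012,0.0031,0],"turn":0.1},
  {"linear":[0.0012,0.0031,0],"turn":0.1},
  {"linear":[0.0012,0.0031,0],"turn":0.1},
  {"linear":[0.0012,0.0031,0],"turn":0.1},
  {"linear":[0,0,0],"turn":0},
])

```text
t: 10.0
ee_pos: [555.0, 82.9, 166.3]
orientation: [-2.525, -1.865, 0.002]
ft_force: [-4.0, 3.5, 1.5]
width: 0.5
grasp_force: 2.9
```

```bash
python3 - <<'E'
from h import *
rel()
a=cam('scene')
cv2.imwrite('pics/n4.png',cv2.resize(a['frame'][180:270,280:370],(600,600),interpolation=cv2.INTER_CUBIC))
E
```

```text
10.0 [555.   82.9 166.3] yaw 1.273 tool-frame [ 30.2 -13.5   0.1] F [ 2.2 -4.8 -1.5]
```

View pics/n4.png

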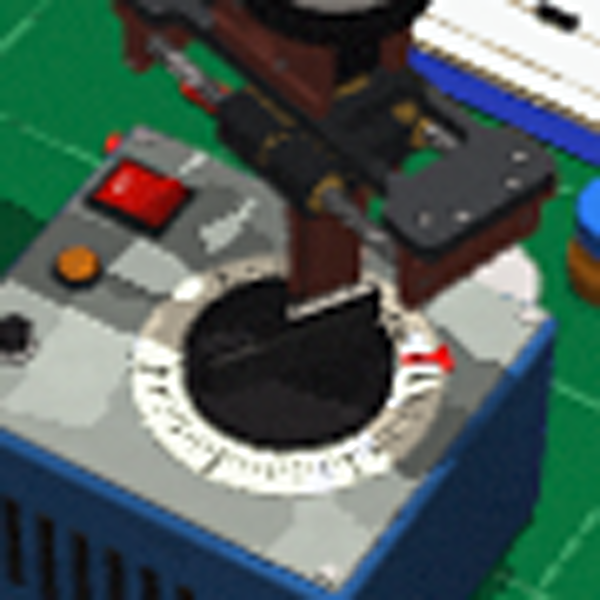

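The white pointer line runs along the bar top from about (290,315) to (378,291), and the red marker is at (405,357)-(450,358). I'll compute the angles.

```bash
python3 - <<'E'
from h import *
import pickle
e=pickle.load(open('scene0.pkl','rb'));k=600/90
f=lambda x,y,z:at(e,280+(x+.5)/k-.5,180+(y+.5)/k-.5,z)
a,b=f(292,314,162),f(376,291,162); print(a,b,np.arctan2(*(b-a)[[1,0]]))
r=f(405,357,130);s=f(445,358,130);c=f(291,361,138); print(r,s,c,np.arctan2(*(s-c)[[1,0]]),np.arctan2(*(r-c)[[1,0]]),np.arctan2(*(s-r)[[1,0]]))
E
```

```text
[559.47936109  52.25369156 162.        ] [580.09840343  79.41643555 162.        ] 0.9215012039699896
[593.39411726  81.00567709 130.        ] [606.58648383  88.98711349 130.        ] [561.11301103  49.61432401 138.        ] 0.713618899328518 0.7714251639384334 0.5440908939691452
```

Request:
arm_command([
  {"linear":[0.001,0.0025,0],"turn":0.08},
  {"linear":[0.001,0.0025,0],"turn":0.08},
  {"linear":[0,0,0],"turn":0},
])

```text
t: 10.35
ee_pos: [560.4, 82.9, 166.2]
orientation: [-2.665, -1.658, 0.003]
ft_force: [-3.6, 2.5, 0.6]
width: 0.4
grasp_force: 2.6
```

```bash
python3 - <<'E'
from h import *
rel()
a=cam('scene');b=cam('top')
s=cv2.resize(a['frame'][190:265,290:365],(400,400),interpolation=cv2.INTER_CUBIC)
t=cv2.resize(b['frame'][187:262,282:357],(400,400),interpolation=cv2.INTER_CUBIC)
cv2.imwrite('pics/n5.png',np.hstack([s,t]))
E
```

```text
10.35 [560.4  82.9 166.2] yaw 1.113 tool-frame [ 30.1 -13.3   0. ] F [ 0.6 -4.4 -0.6]
```

View pics/n5.png

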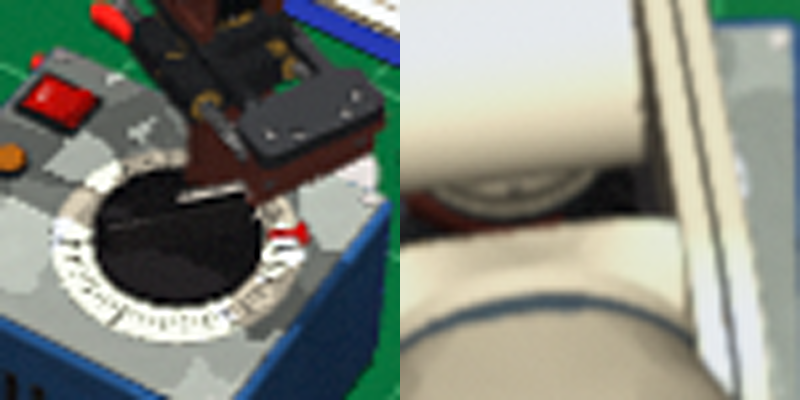

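The marker (285,233) and bar end are partly hidden by the gripper, so I'll back off and look.

Request:
arm_command([
  {"linear":[0,-0.01,0],"turn":0},
  {"linear":[0,-0.01,0],"turn":0},
  {"linear":[0,0,-0.03],"turn":0},
  {"linear":[0,0,-0.04],"turn":0},
  {"linear":[0,0,-0.03],"turn":0},
])

```text
t: 10.95
ee_pos: [543.3, 91.4, 268.6]
orientation: [2.664, 1.663, 0.002]
ft_force: [1.1, 0.0, 1.0]
width: 0.3
grasp_force: 0.0
```

Request:
arm_command([
  {"linear":[-0.04,0.009,0],"turn":0},
  {"linear":[-0.04,0.009,0],"turn":0},
  {"linear":[-0.04,0.009,0],"turn":0},
  {"linear":[-0.04,0.009,0],"turn":0},
  {"linear":[-0.04,0.009,0],"turn":0},
  {"linear":[-0.04,0.009,0],"turn":0},
  {"linear":[-0.04,0.009,0],"turn":0},
  {"linear":[-0.04,0.009,0],"turn":0},
  {"linear":[-0.04,0.009,0],"turn":0},
  {"linear":[-0.04,0.009,0],"turn":0},
])

```text
t: 11.95
ee_pos: [447.9, -309.0, 266.8]
orientation: [2.665, 1.663, 0.001]
ft_force: [0.7, -0.1, -0.3]
width: 0.3
grasp_force: 0.0
```

```bash
python3 - <<'E'
from h import *
rel()
a=cam('scene');b=cam('top')
s=cv2.resize(a['frame'][200:260,290:350],(400,400),interpolation=cv2.INTER_CUBIC)
t=cv2.resize(b['frame'][194:254,290:350],(400,400),interpolation=cv2.INTER_CUBIC)
cv2.imwrite('pics/n6.png',np.hstack([s,t]))
E
```

```text
11.95 [ 447.9 -309.   266.8] yaw 1.116 tool-frame [-371.3   57.9    0. ] F [0.2 0.7 0.3]
```

View pics/n6.png

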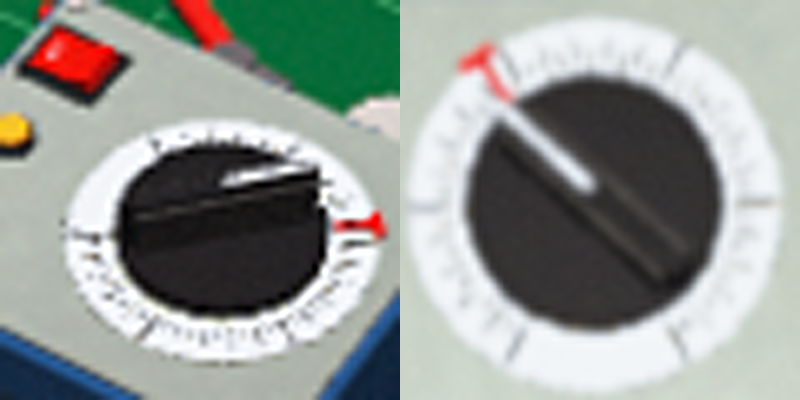

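The top view shows the pointer line from (592,188) to (503,115) with its tip about (497,110), just short of the red inner end (511,100).

```bash
python3 - <<'E'
from h import *
import pickle
d=pickle.load(open('top0.pkl','rb'));k=400/60
f=lambda x,y,z:at(d,290+(x-400+.5)/k-.5,194+(y+.5)/k-.5,z)
g=lambda a,b:np.arctan2(*(b-a)[[1,0]]).round(3)
sk=f(594,202,138);sc=f(595,204,129);print(sk,sc)
print('line',g(f(592,188,162),f(505,116,162)),'tip',g(sk,f(497,110,138)),'tip r',np.linalg.norm(f(497,110,138)-sk),'red',g(sc,f(511,101,130)),g(sc,f(480,62,130)),g(f(480,62,130),f(511,101,130)),'r',np.linalg.norm(f(511,101,130)-sc))
print('ticks',g(sc,f(517,65,129)),g(sc,f(684,45,129)),g(sc,f(412,204,129)),g(sc,f(775,202,129)))
E
```

```text
[555.04377784  51.98494262 138.        ] [555.63844043  51.69116786 129.        ]
line 0.87 tip 0.803 tip r 42.98284809233857 red 0.677 0.673 -2.479 r 42.97727281191821
ticks 0.503 -0.511 1.566 -1.564
```

Request:
arm_command([
  {"linear":[0.04,-0.009,0],"turn":0},
  {"linear":[0.04,-0.009,0],"turn":0},
  {"linear":[0.04,-0.009,0],"turn":0},
  {"linear":[0.04,-0.009,0],"turn":0},
  {"linear":[0.04,-0.009,0],"turn":0},
  {"linear":[0.04,-0.009,0],"turn":0},
  {"linear":[0.04,-0.009,0],"turn":0},
  {"linear":[0.04,-0.009,0],"turn":0},
  {"linear":[0.04,-0.009,0],"turn":0},
  {"linear":[0.04,-0.009,0],"turn":0},
])

```text
t: 13.05
ee_pos: [542.8, 93.7, 266.8]
orientation: [-2.664, -1.664, -0.001]
ft_force: [0.3, -0.2, 0.3]
width: 0.2
grasp_force: 0.0
```

Request:
arm_command([
  {"linear":[0,0,0.03],"turn":0},
  {"linear":[0,0,0.04],"turn":0},
  {"linear":[0,0,0.03],"turn":0},
  {"linear":[0,0.005,0],"turn":0},
  {"linear":[0,0.005,0],"turn":0},
  {"linear":[0,0.004,0],"turn":0},
  {"linear":[0,0.003,0],"turn":0},
  {"linear":[0,0,0],"turn":0},
])

```text
t: 13.85
ee_pos: [559.9, 83.3, 168.1]
orientation: [2.665, 1.662, 0.004]
ft_force: [-0.3, 0.8, -0.9]
width: 0.4
grasp_force: 0.0
```

```bash
python3 -c "from h import *; rel()"
```

```text
13.85 [559.9  83.3 168.1] yaw 1.115 tool-frame [ 30.3 -13.9   0. ] F [ 0.6 -0.6  0.9]
```

Request:
arm_command([
  {"linear":[0,0.0007,0],"turn":0},
  {"linear":[0.0009,0.0023,0],"turn":0.075},
  {"linear":[0.0009,0.0023,0],"turn":0.075},
  {"linear":[0,0,0],"turn":0},
  {"linear":[0,0,0],"turn":0},
])

```text
t: 14.35
ee_pos: [563.6, 82.9, 167.0]
orientation: [-2.781, -1.459, 0.001]
ft_force: [-4.7, 3.1, 3.8]
width: 0.4
grasp_force: 2.6
```

```bash
python3 -c "from h import *; rel()"
```

```text
14.35 [563.6  82.9 167. ] yaw 0.966 tool-frame [ 29.6 -14.9   0. ] F [-0.1 -5.6 -3.8]
```

Request:
arm_command([
  {"linear":[0,0.0008,0],"turn":0},
  {"linear":[0,0.0008,0],"turn":0},
  {"linear":[0,0,0],"turn":0},
])

```text
t: 14.65
ee_pos: [565.0, 82.1, 167.0]
orientation: [-2.781, -1.459, 0.001]
ft_force: [-3.3, 3.6, 4.7]
width: 0.5
grasp_force: 2.6
```

```bash
python3 -c "from h import *; rel()"
```

```text
14.65 [565.   82.1 167. ] yaw 0.966 tool-frame [ 29.8 -13.3   0. ] F [ 1.1 -4.8 -4.7]
```

Request:
arm_command([
  {"linear":[0,-0.01,0],"turn":0},
  {"linear":[0,-0.01,0],"turn":0},
  {"linear":[0,0,-0.03],"turn":0},
  {"linear":[0,0,-0.04],"turn":0},
  {"linear":[0,0,-0.03],"turn":0},
])

```text
t: 15.15
ee_pos: [548.9, 93.4, 268.5]
orientation: [2.781, 1.46, 0.002]
ft_force: [-0.4, -1.4, 0.3]
width: 0.8
grasp_force: 0.0
```

Request:
arm_command([
  {"linear":[-0.039,0.0145,0],"turn":0},
  {"linear":[-0.039,0.0145,0],"turn":0},
  {"linear":[-0.039,0.0145,0],"turn":0},
  {"linear":[-0.039,0.0145,0],"turn":0},
  {"linear":[-0.039,0.0145,0],"turn":0},
  {"linear":[-0.039,0.0145,0],"turn":0},
  {"linear":[-0.039,0.0145,0],"turn":0},
  {"linear":[-0.039,0.0145,0],"turn":0},
  {"linear":[-0.039,0.0145,0],"turn":0},
  {"linear":[-0.039,0.0145,0],"turn":0},
])

```text
t: 16.15
ee_pos: [445.8, -311.3, 266.7]
orientation: [2.782, 1.459, 0.0]
ft_force: [0.2, -0.4, 0.5]
width: 0.6
grasp_force: 0.0
```

```bash
cat > m.py <<'E'
from h import *
import pickle
d0=pickle.load(open('top0.pkl','rb'));k=400/60
def warp(F,z,S=8,H=60,c=(555.3,51.8)):
    # orthographic view of plane z: +x up, +y left, S px/mm
    n=2*H*S; j,i=np.meshgrid(np.arange(n),np.arange(n)); X=c[0]+H-i/S; Y=c[1]+H-j/S
    R=cv2.Rodrigues(np.array(d0['rvec'],float))[0]; P=np.stack([X,Y,np.full(X.shape,z)],-1)@R.T+np.array(d0['tvec'],float).ravel()
    s=P[...,:2]/P[...,2:]; s=s*(1+d0['k1']*(s**2).sum(-1,keepdims=True))
    return cv2.remap(F,(s[...,0]*d0['fx']+d0['cx']).astype('f4'),(s[...,1]*d0['fy']+d0['cy']).astype('f4'),cv2.INTER_CUBIC),X-c[0],Y-c[1]
def angs(F,nm):
    A,X,Y=warp(F,162); r=np.hypot(X,Y); w=np.clip(A.astype(float).min(2)-90,0,None)*(r<32)
    x,y=(w*X).sum()/w.sum(),(w*Y).sum()/w.sum(); C=np.cov(np.stack([X.ravel(),Y.ravel()]),aweights=w.ravel()); v=np.linalg.eigh(C)[1][:,1]; v*=np.sign(v@[x,y])
    B,X,Y=warp(F,130); f=B.astype(float); red=np.clip(f[...,2]-np.maximum(f[...,0],f[...,1])-50,0,None)*(np.hypot(X,Y)<58)
    rx,ry=(red*X).sum()/red.sum(),(red*Y).sum()/red.sum()
    Cc=warp(F,138)[0].max(2); dark=(Cc<110)&(np.hypot(X,Y)<50)
    print(nm,'line dir',np.arctan2(v[1],v[0]).round(3),'centroid',round(x,1),round(y,1),np.arctan2(y,x).round(3),'red',round(rx,1),round(ry,1),np.arctan2(ry,rx).round(3),'skirt c',X[dark].mean().round(1),Y[dark].mean().round(1))
E
python3 - <<'E'
from m import *
angs(d0['frame'],'start')
n6=cv2.imread('pics/n6.png')[:,400:]; F=d0['frame'].copy(); F[194:254,290:350]=cv2.resize(n6,(60,60),interpolation=cv2.INTER_AREA); angs(F,'n6')
b=cam('top')['frame']; cv2.imwrite('pics/n7.png',b); angs(b,'now')
E
```

```text
start line dir 2.601 centroid -14.0 9.0 2.573 red 40.5 32.2 0.671 skirt c 0.5 -0.5
n6 line dir 0.828 centroid 11.1 12.1 0.827 red 40.8 32.4 0.671 skirt c -1.3 -0.6
now line dir 0.666 centroid 13.3 10.3 0.662 red 40.6 32.3 0.672 skirt c -1.4 -0.4
```

```bash
python3 -c "
from h import *
print(ctrl.close_job())"
```

```text
the job is handed in; nothing more can be done
None
```

The transformer is switched on and the knob's pointer is set within about 1° of the red marker by the last camera measurement. The job is handed in, but no verdict came back.

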